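# Torque down a clamp nut with a break-over wrench

### The arm

A 6-joint arm with a two-finger parallel gripper is mounted at the origin on a cart in front of the work surface, level with it; the furniture and walls round the work are solid. World frame = base frame: x ahead of the robot, y to its left, z up, the work surface at z = 0. Lengths are in m, angles in rad, forces in N, time in s.
With the tool pointing down it reaches from about 0.35 to 0.725 m from the base axis. Payload 4.3 kg.
Tool frame: the origin (TCP) lies on the centre line of the jaws, within the pads' length; the fingertips stand 8 mm ahead of it and the grasp point (between the pads) lies 11 mm behind it; z points along the fingers, x is the direction in which the jaws open and shut, and the axes are right-handed (so a half turn about z gives the same grasp; the last joint's range is limited). The gripper opens to 85 mm and grips with 20 to 120 N. Pads are 22 mm wide; open, the fingers measure 114 mm over their backs; the gripper's body (76 mm by 85 mm) begins 54 mm behind the grasp point. The pads swing forward as they close: fully open they stand 13 mm farther back than shut.
Start: joints at [-1.44, 0.377, 0.081, 1.274, 0, 1.46], TCP at [0.137, -0.558, 0.239] pointing down, gripper open.
Joint ranges: [-2.72, 2.72], [-0.84, 1.66], [-1.02, 1.22], [-1.77, 2.12], [-1.37, 1.28], [-3.14, 3.14]. Speed limits (rad/s): [2.57, 2.57, 3.14, 3.14, 3.14, 3.14].

### API

Orientations are given as a unit quaternion [w, x, y, z].
In Python, from bench import robot gives the robot as it stands.
- The arm moves only by the tool arm_command, never from a script. Its argument "moves" is a list of rows, each an object with "travel": the shift along the tool's x, y, z in cm, a list of three; "yaw": the turn about the tool's z in degrees. In form: [{"travel": [tx, ty, tz], "yaw": yaw}, ...]. A call has 1 to 10 rows; each row shifts and turns the commanded pose from where the row before left it, along the tool's axes as they then stand; what a row does not reach is not made up. A row lasts 1/12 s, in which the tool goes at most 41.7 mm and 7.16 degrees, less where a joint would pass 70% of its speed; a pose out of reach is approached as far as the arm can. A call is refused whole if a number of a shift passes 4.17 or a number of a turn 7.16, either way. A call with a gripper value outside its range is refused whole. "claw" is the finger opening in cm, from 0 to 8.54, set as the call begins (left out, the last holds). The fingers move at their own pace and stop on an object; the grip force is fixed at half the most. Time passes only in rows, so rows that do not move let the fingers close. It gives the time, the measured TCP pose, the force and the opening at its end, in the units of the state.
- robot.state(): the state, without advancing time (a new reading comes with each control period).
- robot.capture(name): name is "scene" or "side" or "wrist"; returns a dict with "img" (384x512x3 uint8, blue, green, red), "z_map" (384x512 float32, m along the optical axis (not along the pixel's ray), 0 where there is no reading), "fx", "fy", "cx", "cy" (pixels), "world_to_cam" (4x4, takes a point from world to camera coordinates). Camera axes: x right, y down, z forward; pixel columns grow to the right and rows downward; lengths in m; the calibration is good to about 2 mm. A picture is of the moment at which its call begins.
- robot.job_done(): hands the job in, once; it reports no verdict.
Trained networks look in the newest picture that a camera, given by its name, has taken for a name from the list of things; names that differ only in an ending like _2 or _b are one class to them, and where a whole thing is asked for, a point or a joint stands for the part that bears it (a point fixed in the world has none). Each returns a list of dicts, best first, with "conf" (0 to 1); they miss things now and then, are a little off and sometimes report something else, mostly with a low value. They report only what shows in the picture. A call takes as long as a camera call.
- robot.look_for(camera, target): "point" ([row, column] in pixels, amid what is visible of it).
- robot.mark_of(camera, target): "point" ([row, column] in pixels: a listed point, or the origin of a listed thing).
The state is a dict: "clock": time; "q": joint angles; "joint_velocities": joint speeds; "effort": joint torques, N m; "ee_pos": TCP position; "orientation": TCP orientation; "wrist_force": force on the tool from outside, world axes, zero at the start; "torque": the same for the moment, N m; "grip_width": finger opening in m.
Only numpy, scipy, OpenCV 4.12 (cv2) and the standard library are available. Lean on these libraries where they do the work, as an engineer would, in place of code of your own. Each camera call takes 0.05 s, during which the arm holds its last target. There are 200 camera calls.

### The job

Fit the torque wrench's slotted socket fully down over the wing nut of the clamp fixture, then swing its handle clockwise (seen from above) until the nut is tight and the handle's hinge breaks over, and stop there: pressing on against the end stop of the hinge over-tightens the nut. Let the handle spring straight again and leave the wrench sitting level and fully down on the nut, without disturbing the parts bin, loudspeaker, screwdriver and white spacer lying about.

Things in the scene. Friction and masses are not known exactly. Their poses are not given: they have to be found in the camera images.
- wrench_head (a point): Loose steel torque wrench, 0.45 kg, lying socket down on the bench. This point is in its head block over the socket's centre, 26 mm above the underside, 12 mm below the top. The block (25 mm wide) reaches 31.5 mm from here towards the handle, 40 mm the other way, and holds nearly all the weight: carry the wrench by it, gripped across the 25 mm. Axes: z up, x towards the handle.
- wrench_socket (a point): Centre of the socket mouth in the underside of the wrench head (axes as wrench_head). The socket is a rectangular slot, 53 mm along x, 13 mm along y, 16 mm deep, closed on all sides; it fits the nut either way round (half a turn apart).
- handle_hinge (a point): Axis (vertical pin) of the handle's hinge, 55 mm from the socket's centre towards the handle and 13 mm above the head's underside.
- handle_grip (a point): Middle of the handle's round black sleeve (18 mm diameter, 100 mm long, level, its axis 13 mm above the head's underside); x runs along the handle away from the head. 100 mm from the hinge, 155 mm from the socket's centre while straight. A 26 mm end knob begins 50 mm beyond this point.
- wrench_handle (a joint): Break-over hinge of the handle, rad: 0 straight, grows as the handle bends clockwise (from above) against the head, end stop at 0.35. A preloaded spring holds it at 0 up to about 8.6 N sideways at handle_grip, then it gives way at 8 to 10 N up to the end stop, where the force climbs again; let go, it springs back. It cannot bend the other way. Broken over: beyond 0.12.
- nut_top (a point): Centre of the top of the brass wing nut, 50 mm above the bench; z up, x along the wings (a bar 50 x 10 mm, 18 mm tall, tapering to 46 x 7 mm at the top). With the socket fully down, its mouth is 16 mm below this point and the handle's axis 47 mm above the bench. Clockwise the nut runs with a light drag (1 to 3 N at the handle) for an unknown 0.2 to 0.7 rad, then is tight.
- stud (a joint): Elastic twist of the nut's threaded stud, rad: 0 unloaded, grows with the tightening torque, 30 N m per rad (about 0.045 when the wrench breaks over). Above 0.09 (some 17 N at handle_grip) the nut is over-tightened.
- fixture: Clamp fixture fixed to the bench under the nut: base plate 120 x 90 mm, 12 mm tall; a steel strap 108 x 32 mm along its x, top at 30 mm, carries the nut at its centre. Origin: centre of the underside.
- parts_bin_2: Bystander: open black parts bin, 100 x 68 x 38 mm; origin under its centre.
- speaker_1: Bystander: small loudspeaker lying face down, 78 x 78 x 45 mm; origin under its centre.
- driver_1: Bystander: precision screwdriver lying flat, 12 x 148 x 12 mm; origin under its centre.
- spacer_2: Bystander: white tubular spacer standing upright, 16 x 18 x 30 mm; origin under its centre.

How it is judged:
By the outcome, as a careful person would: the job done as asked, in the order asked, and still so for the second after the job is handed in, with the robot touching nothing.
It also fails if it takes over 64 s, if anything falls off the work surface, if the arm or the gripper's body presses on something with over 40 N, if the wrist force passes 120 N, or if a joint passes its speed limit or range.

## Working session

There is one attempt and no reset: what is moved stays moved. The work goes in short steps, Python scripts to look and compute and a tool call to move; the robot and the scene stay as the last step left them, time stands still between calls to the robot, and variables do not carry over. Pictures are saved under pics/ and viewed, about 8 in all and at most 12, crops included, and the job is handed in when it is done.

Besides the shell and the picture viewer there is one more tool, called by a JSON object that holds its "name" and its "arguments". arm_command: Moves the arm, as the interface text tells. Its arguments: {"type":"object","properties":{"moves":{"type":"array","items":{"type":"object","properties":{"travel":{"type":"array","items":{"type":"number"}},"yaw":{"type":"number"}}}},"claw":{"type":"number"}},"required":["moves"]}

```bash
mkdir -p pics; ls
cat > h.py <<'E'
import numpy as np, cv2
from bench import robot
def px2w(c,r,col,z=None,depth=None):
    """pixel -> world; on plane z or from depth"""
    T=np.linalg.inv(c["world_to_cam"]); d=np.array([(col-c["cx"])/c["fx"],(r-c["cy"])/c["fy"],1.])
    o=T[:3,3]; v=T[:3,:3]@d
    if z is not None: return o+v*(z-o[2])/v[2]
    if depth is None:
        depth=c["z_map"][int(round(r)),int(round(col))]
    return o+v*depth
def cloud(c):
    h,w=c["z_map"].shape; r,q=np.mgrid[:h,:w]; z=c["z_map"]
    P=np.stack([(q-c["cx"])/c["fx"]*z,(r-c["cy"])/c["fy"]*z,z],-1)
    T=np.linalg.inv(c["world_to_cam"]); return P@T[:3,:3].T+T[:3,3]
E
cat > a.py <<'E'
from h import *
s=robot.state(); print({k:np.round(v,3) for k,v in s.items()})
Z=dict(wrench_head=.026,handle_hinge=.013,handle_grip=.013,nut_top=.05,fixture=0,parts_bin_2=0,speaker_1=0,driver_1=0,spacer_2=0)
ims=[]
for cam in("scene","side"):
    c=robot.capture(cam); im=c["img"].copy()
    print(cam,"cam at",np.linalg.inv(c["world_to_cam"])[:3,3].round(2))
    for t,z in Z.items():
        for d in robot.mark_of(cam,t)[:2]:
            r,q=d["point"]; print(t,round(d["conf"],2),np.round([r,q]),px2w(c,r,q,z=z).round(3),px2w(c,r,q).round(3))
            cv2.circle(im,(int(q),int(r)),2,(0,0,255),-1); cv2.putText(im,t[:9],(int(q),int(r)),0,.35,(255,0,255),1)
    ims.append(im); cv2.imwrite(f"pics/{cam}0.png",cv2.resize(im,(800,600)))
E
python3 a.py
```

```text
pics
{'clock': np.float64(0.0), 'q': array([-1.44 ,  0.378,  0.08 ,  1.274, -0.   ,  1.46 ]), 'joint_velocities': array([ 0.   ,  0.   , -0.   , -0.002, -0.   ,  0.001]), 'effort': array([ 0.0000e+00, -4.6361e+01,  2.6988e+01,  2.1000e-02, -0.0000e+00,
       -0.0000e+00]), 'ee_pos': array([ 0.137, -0.558,  0.238]), 'orientation': array([-0.001,  0.787, -0.617, -0.001]), 'wrist_force': array([-0.593,  0.661,  0.399]), 'torque': array([-0.008,  0.031,  0.019]), 'grip_width': np.float64(0.085)}
scene cam at [-0.11 -1.03  1.07]
wrench_head 0.4 [177. 260.] [0.678 0.128 0.026] [ 0.184 -0.601  0.682]
nut_top 0.56 [233. 278.] [ 0.545 -0.162  0.05 ] [ 0.551 -0.153  0.039]
fixture 0.57 [241. 284.] [ 0.57  -0.161  0.   ] [ 0.564 -0.168  0.009]
speaker_1 0.95 [300. 295.] [ 0.459 -0.36   0.   ] [ 0.443 -0.379  0.03 ]
driver_1 0.65 [261. 339.] [ 0.656 -0.318  0.   ] [ 0.651 -0.323  0.007]
spacer_2 0.42 [232. 323.] [ 0.697 -0.195  0.   ] [ 0.693 -0.199  0.005]
side cam at [ 0.64 -0.98  0.86]
wrench_head 0.96 [184. 284.] [0.68  0.156 0.026] [0.679 0.139 0.039]
wrench_head 0.7 [188. 286.] [0.687 0.132 0.026] [0.687 0.135 0.024]
handle_hinge 0.68 [190. 274.] [0.641 0.133 0.013] [0.641 0.123 0.02 ]
handle_grip 0.67 [194. 247.] [0.543 0.099 0.013] [0.543 0.098 0.013]
nut_top 0.64 [232. 245.] [ 0.559 -0.143  0.05 ] [ 0.559 -0.146  0.053]
fixture 0.69 [247. 247.] [ 0.567 -0.16   0.   ] [ 0.568 -0.169  0.009]
parts_bin_2 0.82 [156. 270.] [0.616 0.396 0.   ] [0.616 0.377 0.012]
speaker_1 0.64 [298. 202.] [ 0.462 -0.363  0.   ] [ 0.468 -0.385  0.03 ]
driver_1 0.4 [291. 274.] [ 0.659 -0.321  0.   ] [ 0.659 -0.326  0.007]
spacer_2 0.47 [255. 289.] [ 0.701 -0.18   0.   ] [ 0.701 -0.186  0.007]
```

View pics/side0.png

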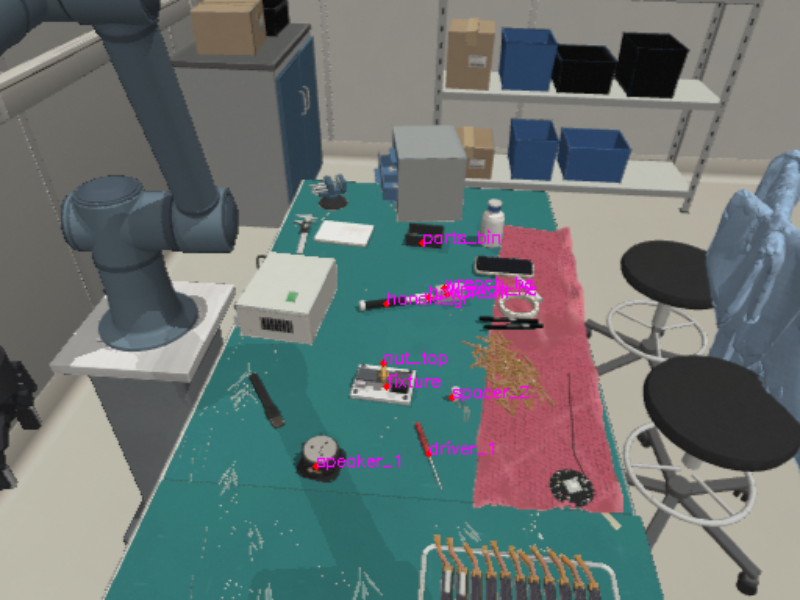

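Run:
```python
from h import *
c=robot.capture("side"); P=cloud(c)
def box(x0,x1,y0,y1,z0,z1):
    m=(P[...,0]>x0)&(P[...,0]<x1)&(P[...,1]>y0)&(P[...,1]<y1)&(P[...,2]>z0)&(P[...,2]<z1); return P[m]
for n,b in dict(head=(.58,.76,.06,.22,.03,.045),handle=(.42,.62,.03,.18,.012,.028),nut=(.5,.62,-.22,-.09,.044,.06),strap=(.48,.66,-.25,-.07,.026,.034),base=(.45,.7,-.28,-.04,.008,.015)).items():
    p=box(*b); 
    if len(p)<5: print(n,len(p)); continue
    r=cv2.minAreaRect((p[:,:2]*1000).astype(np.float32)); print(n,len(p),p.mean(0).round(4),np.round(r[0],1),np.round(r[1],1),round(r[2],1))
    l=cv2.fitLine((p[:,:2]).astype(np.float32),cv2.DIST_L2,0,.01,.01).ravel(); print("  dir",np.degrees(np.arctan2(l[1],l[0])).round(1))
```

```text
head 104 [0.6918 0.1441 0.0369] [691.7 147.4] [68.9 28.5] 18.1
  dir 17.5
handle 163 [0.5452 0.0993 0.019 ] [550.9 102.9] [145.4  22.7] 18.4
  dir 18.0
nut 39 [ 0.561  -0.1622  0.0489] [ 561.9 -159.8] [ 9.3 50.4] 5.8
  dir -83.3
strap 243 [ 0.5616 -0.1612  0.0304] [ 561.2 -160.7] [ 46.1 107.4] 85.3
  dir -5.6
base 407 [ 0.5665 -0.1788  0.0121] [ 600.4 -167.6] [216.1 201.1] 85.8
  dir -25.7
```

The picture shows the wrench lying with its head at about display px (447,290) and its handle pointing towards the robot, with the nut/fixture at (385,378). The speaker is at (318,458), so I'll set the handle on the +y side (about 96°), where a clockwise swing stays clear of it.

```bash
cat > plan.py <<'E'
import sys, json
from h import *
# usage: plan.py x y z theta n  -> rows (tool assumed down); theta = world angle of tool x, deg
def rows(p,th,P,T,n,d=1):
    p=np.array(p,float); out=[]
    dt=T-th
    P=np.array(P,float); dl=(P-p)/n
    goal=p.copy(); gth=th
    for i in range(n):
        goal=goal+dl; gth+=dt/n
        v=(goal-p)*100; a=np.radians(th)
        t=np.round([v[0]*np.cos(a)+v[1]*np.sin(a), v[0]*np.sin(a)-v[1]*np.cos(a), -v[2]],d)+0.
        y=round(-(gth-th),1)+0.
        p=p+np.array([t[0]*np.cos(a)+t[1]*np.sin(a), t[0]*np.sin(a)-t[1]*np.cos(a), -t[2]])/100
        th-=y; out.append(dict(travel=t.tolist(),yaw=y))
    return out,p,th
def theta(s):
    w,x,y,z=s["orientation"]; return np.degrees(np.arctan2(2*(x*y+w*z),1-2*(y*y+z*z)))
if __name__=="__main__":
    s=robot.state(); a=[float(v) for v in sys.argv[1:]]
    th=theta(s); print("now",s["ee_pos"].round(4),round(th,2),s["wrist_force"].round(1))
    r,p,t=rows(s["ee_pos"],th,a[:3],a[3],int(a[4]),2 if len(a)>5 else 1)
    for i in range(0,len(r),10): print(json.dumps(r[i:i+10]))
    print("end",p.round(4),t)
E
python3 plan.py .66 .135 .24 108 27
python3 - <<'E'
from h import *
c=robot.capture("side"); P=cloud(c)
def hm(x0,x1,y0,y1,s=.02):
    for y in np.arange(y1,y0,-s):
        print("%.2f"%y,' '.join("%3d"%(1000*np.nanmax(P[...,2][m])) if (m:=(P[...,0]>=x)&(P[...,0]<x+s)&(P[...,1]>=y-s)&(P[...,1]<y)).any() else "  ." for x in np.arange(x0,x1,s)))
hm(.32,.8,-.42,.26)
E
```

```text
now [ 0.1372 -0.5584  0.2393] -76.2 [ 0.4 -0.3 -0.2]
[{"travel": [-2.0, -2.5, 0.0], "yaw": -6.8}, {"travel": [-1.8, -2.7, 0.0], "yaw": -6.8}, {"travel": [-1.3, -2.9, 0.0], "yaw": -6.9}, {"travel": [-1.1, -3.1, 0.0], "yaw": -6.8}, {"travel": [-0.6, -3.1, 0.0], "yaw": -6.8}, {"travel": [-0.3, -3.2, 0.0], "yaw": -6.8}, {"travel": [0.1, -3.2, 0.0], "yaw": -6.9}, {"travel": [0.5, -3.2, 0.0], "yaw": -6.8}, {"travel": [0.8, -3.1, 0.0], "yaw": -6.8}, {"travel": [1.2, -3.0, 0.0], "yaw": -6.8}]
[{"travel": [1.6, -2.8, 0.0], "yaw": -6.8}, {"travel": [1.9, -2.6, 0.0], "yaw": -6.9}, {"travel": [2.2, -2.4, 0.0], "yaw": -6.8}, {"travel": [2.4, -2.1, 0.0], "yaw": -6.8}, {"travel": [2.7, -1.8, 0.0], "yaw": -6.8}, {"travel": [2.8, -1.4, 0.0], "yaw": -6.9}, {"travel": [3.1, -1.1, 0.0], "yaw": -6.8}, {"travel": [3.1, -0.7, 0.0], "yaw": -6.8}, {"travel": [3.2, -0.4, 0.0], "yaw": -6.8}, {"travel": [3.2, 0.0, 0.0], "yaw": -6.8}]
[{"travel": [3.2, 0.4, -0.1], "yaw": -6.9}, {"travel": [3.1, 0.8, 0.0], "yaw": -6.8}, {"travel": [3.0, 1.2, 0.0], "yaw": -6.8}, {"travel": [2.9, 1.5, 0.0], "yaw": -6.8}, {"travel":
[... 2915 characters left out ...]
  13   5   5   6   5   6   5   6   6   5   5   6   6   9  13   5   5   5   4  11  10  12
-0.30   5   5   6   6   7   5   3   .   5   5   5   5   5   5   5   5  14   7   5   5   6   9  10  11
-0.32   5   5   4   6   5   6  43  44  43   6   5   7   4   6   5   5  11   9   5   4   6   9   9  10
-0.34   5   7   6   6   6  39  44  44  44  38   5   5   5   5   6   6   5   8   5   6   5  10  10  12
-0.36   5   5   6   5   5  38  45  45  45  31   5   5   5   5   5   6   5   9   5   5   6  11  11  11
-0.38   5   5   5   5   6   6  39  43  39   5   5   6   7   7   5   5   5   8   9   4   9  11  11  10
-0.40   5   6   5   6   4   6   5   5   6   8   6   5   5   5   4   5   5   5   5   5   9  12  13  12
```

{"name": "arm_command", "arguments": {"moves": [{"travel": [-2.0,-2.5,0.0],"yaw": -6.8},{"travel": [-1.8,-2.7,0.0],"yaw": -6.8},{"travel": [-1.3,-2.9,0.0],"yaw": -6.9},{"travel": [-1.1,-3.1,0.0],"yaw": -6.8},{"travel": [-0.6,-3.1,0.0],"yaw": -6.8},{"travel": [-0.3,-3.2,0.0],"yaw": -6.8},{"travel": [0.1,-3.2,0.0],"yaw": -6.9},{"travel": [0.5,-3.2,0.0],"yaw": -6.8},{"travel": [0.8,-3.1,0.0],"yaw": -6.8},{"travel": [1.2,-3.0,0.0],"yaw": -6.8}]}}

```text
clock: 1.93
ee_pos: [0.3311, -0.3002, 0.2395]
orientation: [0.0, 0.998, -0.067, 0.0]
wrist_force: [2.0, -0.3, 1.1]
grip_width: 0.0854
```

{"name": "arm_command", "arguments": {"moves": [{"travel": [1.6,-2.8,0.0],"yaw": -6.8},{"travel": [1.9,-2.6,0.0],"yaw": -6.9},{"travel": [2.2,-2.4,0.0],"yaw": -6.8},{"travel": [2.4,-2.1,0.0],"yaw": -6.8},{"travel": [2.7,-1.8,0.0],"yaw": -6.8},{"travel": [2.8,-1.4,0.0],"yaw": -6.9},{"travel": [3.1,-1.1,0.0],"yaw": -6.8},{"travel": [3.1,-0.7,0.0],"yaw": -6.8},{"travel": [3.2,-0.4,0.0],"yaw": -6.8},{"travel": [3.2,0.0,0.0],"yaw": -6.8}]}}

```text
clock: 2.77
ee_pos: [0.525, -0.0433, 0.2394]
orientation: [0.0, 0.864, 0.504, 0.0]
wrist_force: [0.0, -0.4, -0.4]
grip_width: 0.085
```

{"name": "arm_command", "arguments": {"moves": [{"travel": [3.2,0.4,0],"yaw": -6.9},{"travel": [3.1,0.8,0.0],"yaw": -6.8},{"travel": [3.0,1.2,0.0],"yaw": -6.8},{"travel": [2.9,1.5,0.0],"yaw": -6.8},{"travel": [2.6,1.8,0.0],"yaw": -6.9},{"travel": [2.4,2.1,0.0],"yaw": -6.8},{"travel": [2.2,2.4,0.0],"yaw": -6.8},{"travel": [0,0,0],"yaw": 0},{"travel": [0,0,0],"yaw": 0}], "claw": 5}}

```text
clock: 3.52
ee_pos: [0.6602, 0.1364, 0.238]
orientation: [-0.0, 0.587, 0.809, -0.001]
wrist_force: [-0.3, 0.1, -0.0]
grip_width: 0.0499
```

```bash
cat > w.py <<'E'
from h import *; import sys
from plan import theta
s=robot.state(); print(s["clock"],s["ee_pos"].round(4),round(theta(s),2),s["wrist_force"].round(1),s["grip_width"].round(4),s["orientation"].round(4))
c=robot.capture("wrist"); im=c["img"].copy(); print("cam",np.linalg.inv(c["world_to_cam"])[:3,3].round(3))
for t,z in dict(wrench_head=float(sys.argv[2]),handle_hinge=.013,handle_grip=.013,nut_top=.05).items():
    for d in robot.mark_of("wrist",t)[:2]:
        r,q=d["point"]; print(t,round(d["conf"],2),np.round([r,q]),px2w(c,r,q,z=z).round(4))
        cv2.circle(im,(int(q),int(r)),3,(0,0,255),-1); cv2.putText(im,t[:9],(int(q),int(r)),0,.4,(255,0,255),1)
cv2.imwrite(f"pics/{sys.argv[1]}.png",im)
P=cloud(c); np.save("P.npy",P)
def fit(n,x0,x1,y0,y1,z0,z1):
    m=(P[...,0]>x0)&(P[...,0]<x1)&(P[...,1]>y0)&(P[...,1]<y1)&(P[...,2]>z0)&(P[...,2]<z1); p=P[m]
    if len(p)<10: print(n,len(p)); return
    k=m.astype(np.uint8); N,L,S,_=cv2.connectedComponentsWithStats(k); b=1+S[1:,4].argmax(); p=P[L==b]
    r=cv2.minAreaRect((p[:,:2]*1000).astype(np.float32)); l=cv2.fitLine((p[:,:2]).astype(np.float32),cv2.DIST_L2,0,.01,.01).ravel()
    print(n,len(p),"mean",p.mean(0).round(4),"rect",np.round(r[0],1),np.round(r[1],1),round(r[2],1),"dir",np.degrees(np.arctan2(l[1],l[0])).round(1))
a=[float(v) for v in sys.argv[3:]]
for i in range(0,len(a),6): fit(i//6,*a[i:i+6])
E
python3 w.py w1 .026 .58 .76 .06 .22 .030 .045 .42 .62 .03 .18 .012 .028
```

```text
Traceback (most recent call last):
  File "w.py", line 3, in <module>
    s=robot.state(); print(s["clock"],s["ee_pos"].round(4),round(theta(s),2),s["wrist_force"].round(1),s["grip_width"].round(4),s["orientation"].round(4))
                                                                                                       ^^^^^^^^^^^^^^^^^^^^^
AttributeError: 'float' object has no attribute 'round'
```

```bash
sed -i 's/s\["grip_width"\].round(4)/round(s["grip_width"],4)/; s/s\["clock"\]/round(s["clock"],2)/' w.py
python3 w.py w1 .026 .58 .76 .06 .22 .030 .045 .42 .62 .03 .18 .012 .028
```

```text
3.52 [0.6602 0.1364 0.238 ] 108.08 [-0.3  0.1 -0. ] 0.0499 [-3.000e-04  5.873e-01  8.094e-01 -6.000e-04]
cam [0.598 0.117 0.373]
wrench_head 0.62 [193. 256.] [0.6835 0.1506 0.026 ]
handle_hinge 0.61 [140. 256.] [0.6285 0.1323 0.013 ]
handle_grip 0.97 [ 43. 257.] [0.5345 0.103  0.013 ]
0 1418 mean [0.6859 0.1485 0.0375] rect [687.3 149. ] [70.6 24.9] 16.7 dir 17.1
1 2139 mean [0.5539 0.1079 0.0195] rect [559.  109.2] [130.6  18.5] 17.1 dir 17.5
```

View pics/w1.png

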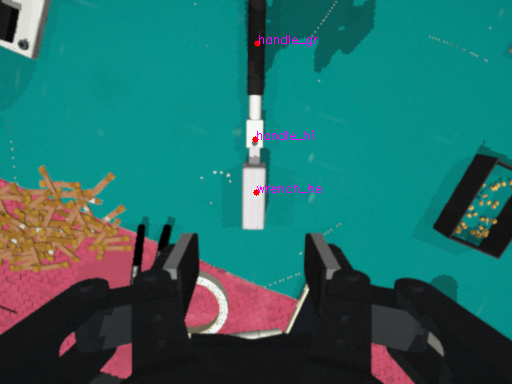

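The wrist view confirms the head at px (256,193) with the handle running up the picture, nothing in the jaws' way. Now I'll descend.

```bash
python3 plan.py .684 .149 .012 107.3 10
```

```text
now [0.6593 0.1339 0.2399] 107.89 [ 0.9 -0.   0.7]
[{"travel": [0.1, 0.3, 2.3], "yaw": 0.1}, {"travel": [0.0, 0.3, 2.3], "yaw": 0.0}, {"travel": [0.1, 0.2, 2.2], "yaw": 0.1}, {"travel": [0.1, 0.3, 2.3], "yaw": 0.0}, {"travel": [0.0, 0.3, 2.3], "yaw": 0.1}, {"travel": [0.1, 0.3, 2.3], "yaw": 0.1}, {"travel": [0.1, 0.3, 2.3], "yaw": 0.0}, {"travel": [0.1, 0.2, 2.2], "yaw": 0.1}, {"travel": [0.0, 0.3, 2.3], "yaw": 0.0}, {"travel": [0.1, 0.3, 2.3], "yaw": 0.1}]
end [0.6839 0.149  0.0119] 107.28597109717319
```

{"name": "arm_command", "arguments": {"moves": [{"travel": [0.3,1.4,3.0],"yaw": 0.6},{"travel": [0.3,1.3,3.0],"yaw": 0},{"travel": [0,0,3.5],"yaw": 0},{"travel": [0,0,3.5],"yaw": 0},{"travel": [0,0,3.0],"yaw": 0},{"travel": [0,0,2.5],"yaw": 0},{"travel": [0,0,1.5],"yaw": 0},{"travel": [0,0,0],"yaw": 0},{"travel": [0,0,0],"yaw": 0}]}}

```text
clock: 4.52
ee_pos: [0.6826, 0.148, 0.039]
orientation: [-0.001, 0.593, 0.806, -0.001]
wrist_force: [-0.3, -0.3, 0.3]
grip_width: 0.0502
```

```bash
python3 plan.py .684 .149 .012 107.3 3
```

```text
now [0.6826 0.148  0.039 ] 107.32 [-0.3 -0.3  0.3]
[{"travel": [0.0, 0.1, 0.9], "yaw": 0.0}, {"travel": [0.0, 0.0, 0.9], "yaw": 0.0}, {"travel": [0.1, 0.1, 0.9], "yaw": 0.0}]
end [0.6842 0.1495 0.012 ] 107.32196874617694
```

{"name": "arm_command", "arguments": {"moves": [{"travel": [0,0.1,0.9],"yaw": 0},{"travel": [0,0,0.9],"yaw": 0},{"travel": [0,0,0.9],"yaw": 0},{"travel": [0,0,0],"yaw": 0}]}}

```text
clock: 4.85
ee_pos: [0.6835, 0.1491, 0.0104]
orientation: [-0.001, 0.592, 0.806, -0.001]
wrist_force: [-0.4, -0.1, -0.9]
grip_width: 0.05
```

{"name": "arm_command", "arguments": {"moves": [{"travel": [0,0,0],"yaw": 0},{"travel": [0,0,0],"yaw": 0},{"travel": [0,0,0],"yaw": 0},{"travel": [0,0,0],"yaw": 0},{"travel": [0,0,0],"yaw": 0},{"travel": [0,0,0],"yaw": 0}], "claw": 1.5}}

```text
clock: 5.35
ee_pos: [0.6851, 0.1492, 0.0127]
orientation: [0.0, 0.592, 0.806, 0.0]
wrist_force: [0.8, -0.4, 0.5]
grip_width: 0.0241
```

```bash
python3 plan.py .684 .149 .09 107.3 3|head -1
```

```text
now [0.6851 0.1492 0.0127] 107.39 [ 0.8 -0.4  0.5]
```

{"name": "arm_command", "arguments": {"moves": [{"travel": [0,0,-1],"yaw": 0},{"travel": [0,0,-3],"yaw": 0},{"travel": [0,0,-4],"yaw": 0},{"travel": [0,0,-4],"yaw": 0},{"travel": [0,0,-2.5],"yaw": 0},{"travel": [0,0,0],"yaw": 0}]}}

```text
clock: 5.85
ee_pos: [0.6882, 0.15, 0.1652]
orientation: [0.004, 0.592, 0.806, 0.004]
wrist_force: [1.5, -0.2, -3.7]
grip_width: 0.0241
```

```bash
python3 plan.py .62 -.22 .15 6 18
```

```text
now [0.6882 0.15   0.1652] 107.41 [ 1.5 -0.2 -3.7]
[{"travel": [-1.8, -1.0, 0.1], "yaw": 5.6}, {"travel": [-2.0, -0.8, 0.1], "yaw": 5.7}, {"travel": [-2.0, -0.6, 0.1], "yaw": 5.6}, {"travel": [-2.0, -0.4, 0.0], "yaw": 5.6}, {"travel": [-2.1, -0.2, 0.1], "yaw": 5.7}, {"travel": [-2.1, 0.1, 0.1], "yaw": 5.6}, {"travel": [-2.1, 0.2, 0.1], "yaw": 5.6}, {"travel": [-2.0, 0.4, 0.1], "yaw": 5.7}, {"travel": [-2.0, 0.6, 0.1], "yaw": 5.6}, {"travel": [-1.9, 0.8, 0.0], "yaw": 5.6}]
[{"travel": [-1.9, 1.0, 0.1], "yaw": 5.7}, {"travel": [-1.7, 1.2, 0.1], "yaw": 5.6}, {"travel": [-1.6, 1.3, 0.1], "yaw": 5.6}, {"travel": [-1.5, 1.5, 0.1], "yaw": 5.7}, {"travel": [-1.3, 1.6, 0.1], "yaw": 5.6}, {"travel": [-1.1, 1.8, 0.1], "yaw": 5.6}, {"travel": [-1.0, 1.8, 0.0], "yaw": 5.7}, {"travel": [-0.8, 2.0, 0.1], "yaw": 5.6}]
end [ 0.6199 -0.2202  0.1502] 6.00874898689708
```

{"name": "arm_command", "arguments": {"moves": [{"travel": [-1.8,-1.0,0.1],"yaw": 5.6},{"travel": [-2.0,-0.8,0.1],"yaw": 5.7},{"travel": [-2.0,-0.6,0.1],"yaw": 5.6},{"travel": [-2.0,-0.4,0.0],"yaw": 5.6},{"travel": [-2.1,-0.2,0.1],"yaw": 5.7},{"travel": [-2.1,0.1,0.1],"yaw": 5.6},{"travel": [-2.1,0.2,0.1],"yaw": 5.6},{"travel": [-2.0,0.4,0.1],"yaw": 5.7},{"travel": [-2.0,0.6,0.1],"yaw": 5.6},{"travel": [-1.9,0.8,0.0],"yaw": 5.6}]}}

```text
clock: 6.68
ee_pos: [0.6446, -0.0562, 0.1466]
orientation: [-0.001, 0.903, 0.429, -0.002]
wrist_force: [-0.7, -0.5, -5.5]
grip_width: 0.024
```

{"name": "arm_command", "arguments": {"moves": [{"travel": [-1.9,1.0,0.1],"yaw": 5.7},{"travel": [-1.7,1.2,0.1],"yaw": 5.6},{"travel": [-1.6,1.3,0.1],"yaw": 5.6},{"travel": [-1.5,1.5,0.1],"yaw": 5.7},{"travel": [-1.3,1.6,0.1],"yaw": 5.6},{"travel": [-1.1,1.8,0.1],"yaw": 5.6},{"travel": [-1.0,1.8,0.0],"yaw": 5.7},{"travel": [-0.8,2.0,0.1],"yaw": 5.6},{"travel": [0,0,0],"yaw": 0},{"travel": [0,0,0],"yaw": 0}]}}

```text
clock: 7.52
ee_pos: [0.6146, -0.2213, 0.14]
orientation: [-0.001, 0.999, 0.052, -0.002]
wrist_force: [-0.4, 0.5, -4.4]
grip_width: 0.0243
```

```bash
python3 w.py w2 .165 .52 .60 -.22 -.10 .044 .06 .48 .60 -.25 -.07 .025 .035 .56 .68 -.30 -.14 .16 .19 .54 .67 -.13 .1 .13 .19
```

```text
7.52 [ 0.6146 -0.2213  0.14  ] 5.91 [-0.4  0.5 -4.4] 0.0243 [-0.0011  0.9987  0.0516 -0.0017]
cam [ 0.608 -0.155  0.275]
wrench_head 0.95 [268. 255.] [ 0.6153 -0.2134  0.165 ]
wrench_head 0.5 [132. 252.] [ 0.6088 -0.1629  0.165 ]
handle_hinge 0.75 [130. 253.] [ 0.6104 -0.1716  0.013 ]
nut_top 0.96 [106. 179.] [ 0.5588 -0.1586  0.05  ]
0 1097 mean [ 0.5591 -0.1576  0.0482] rect [ 558.6 -158.2] [11.9 49.5] 5.8 dir -84.6
1 2695 mean [ 0.5273 -0.1557  0.0298] rect [ 528.7 -156. ] [32.2 47.7] 85.4 dir -9.7
2 18616 mean [ 0.6143 -0.2144  0.1744] rect [ 614.6 -216.3] [96.3 57.2] 5.9 dir 5.8
3 1278 mean [ 0.6044 -0.1238  0.1454] rect [ 604.2 -123.8] [13.1 13.6] 4.9 dir -25.1
```

View pics/w2.png

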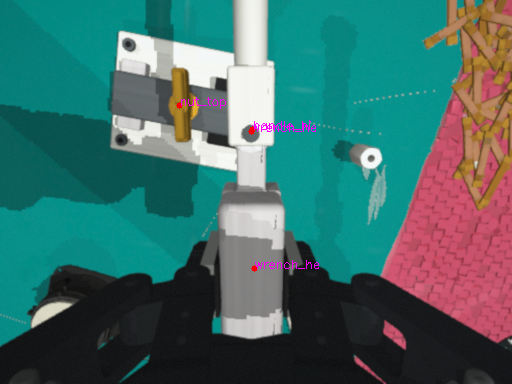

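The nut is at px (179,105) and clearly visible; the wrench lies straight in the jaws, head at (255,268), hinge pin at (250,132). I'll now measure the wrench in the hand.

Run:
```python
from h import *
P=np.load("P.npy")
for r,q in [(132,251),(80,251),(60,251),(20,251),(5,251),(165,251),(200,251),(215,251),(225,251),(260,251),(300,251)]: print(r,q,P[r-1:r+2,q-2:q+3].reshape(-1,3).mean(0).round(4))
# edges per row: shaft & clevis & block
for r in (5,25,45,85,110,160,215,230):
    row=P[r]; m=np.where(row[200:300,2]>.1)[0]+200
    print(r,m.min(),m.max(),((row[m.min()]+row[m.max()])/2).round(4))
col=P[190:235,251]; print(np.c_[np.arange(190,235),col.round(4)][::3])
```

```text
132 251 [ 0.6087 -0.1641  0.1498]
80 251 [ 0.6067 -0.1453  0.1485]
60 251 [ 0.606  -0.1381  0.1466]
20 251 [ 0.6046 -0.1248  0.147 ]
5 251 [ 0.6041 -0.1199  0.1466]
165 251 [ 0.6101 -0.1778  0.1442]
200 251 [ 0.6112 -0.1883  0.1598]
215 251 [ 0.6117 -0.1923  0.1653]
225 251 [ 0.6121 -0.1962  0.1652]
260 251 [ 0.6135 -0.2101  0.165 ]
300 251 [ 0.6153 -0.227   0.1651]
5 233 267 [ 0.6035 -0.1186  0.1418]
25 217 267 [ 0.6094 -0.14    0.2079]
45 234 267 [ 0.6052 -0.1322  0.1421]
85 208 274 [ 0.6119 -0.1507  0.2106]
110 228 283 [ 0.6037 -0.1562  0.2114]
160 237 265 [ 0.6099 -0.1759  0.1436]
215 218 284 [ 0.6117 -0.1932  0.1626]
230 212 291 [ 0.6136 -0.2095  0.1357]
[[ 1.900e+02  6.112e-01 -1.882e-01  1.449e-01]
 [ 1.930e+02  6.112e-01 -1.881e-01  1.504e-01]
 [ 1.960e+02  6.112e-01 -1.882e-01  1.544e-01]
 [ 1.990e+02  6.112e-01 -1.884e-01  1.579e-01]
 [ 2.020e+02  6.113e-01 -1.885e-01  1.616e-01]
 [ 2.050e+02  6.113e-01 -1.887e-01  1.650e-01]
 [ 2.080e+02  6.114e-01 -1.900e-01  1.641e-01]
 [ 2.110e+02  6.115e-01 -1.905e-01  1.664e-01]
 [ 2.140e+02  6.116e-01 -1.920e-01  1.650e-01]
 [ 2.170e+02  6.118e-01 -1.933e-01  1.645e-01]
 [ 2.200e+02  6.119e-01 -1.942e-01  1.652e-01]
 [ 2.230e+02  6.120e-01 -1.956e-01  1.646e-01]
 [ 2.260e+02  6.122e-01 -1.970e-01  1.640e-01]
 [ 2.290e+02  6.122e-01 -1.977e-01  1.653e-01]
 [ 2.320e+02  6.124e-01 -1.994e-01  1.638e-01]]
```

```bash
python3 plan.py .5589 -.1603 .075 5.4 6
```

```text
now [ 0.6162 -0.2197  0.1417] 6.09 [-0.  -0.1 -4.5]
[{"travel": [-0.8, -1.1, 1.1], "yaw": 0.1}, {"travel": [-0.9, -1.1, 1.1], "yaw": 0.1}, {"travel": [-0.8, -1.1, 1.1], "yaw": 0.1}, {"travel": [-0.9, -1.0, 1.1], "yaw": 0.2}, {"travel": [-0.8, -1.1, 1.2], "yaw": 0.1}, {"travel": [-0.9, -1.1, 1.1], "yaw": 0.1}]
end [ 0.5588 -0.1602  0.0747] 5.389139645366393
```

{"name": "arm_command", "arguments": {"moves": [{"travel": [-1,-1.3,1],"yaw": 0},{"travel": [-1,-1.3,1],"yaw": 0},{"travel": [-1,-1.3,1],"yaw": 0},{"travel": [-1,-1.4,1],"yaw": 0},{"travel": [-0.9,-1.35,1],"yaw": 0.5},{"travel": [0,0,0.9],"yaw": 0},{"travel": [0,0,0.8],"yaw": 0},{"travel": [0,0,0],"yaw": 0},{"travel": [0,0,0],"yaw": 0}]}}

```text
clock: 8.52
ee_pos: [0.5612, -0.1601, 0.0752]
orientation: [0.0, 0.999, 0.048, 0.0]
wrist_force: [-0.1, 0.7, -5.3]
grip_width: 0.0245
```

```bash
python3 w.py w3 .085 .52 .60 -.22 -.10 .044 .055 | tail -n +1
python3 - <<'E'
from h import *
P=np.load("P.npy")
for r in (5,45,160,200,215,230):
    row=P[r]; m=np.where(row[225:290,2]>.05)[0]+225
    print(r,m.min(),m.max(),((row[m.min()]+row[m.max()])/2).round(4),row[251].round(4))
print(P[184:212:2,251].round(4))
from plan import theta
for i in range(4):
    robot.capture("wrist"); s=robot.state(); print(s["ee_pos"].round(4),round(theta(s),2))
c=robot.capture("side"); Q=cloud(c)
import numpy as np
r=c["world_to_cam"]@[.5588,-.1583,.05,1]; u=r[0]/r[2]*c["fx"]+c["cx"]; v=r[1]/r[2]*c["fy"]+c["cy"]; print(u,v)
u,v=int(u),int(v); cv2.imwrite("pics/s3.png",cv2.resize(c["img"][v-40:v+40,u-50:u+50],(800,640))[:600])
E
```

```text
8.52 [ 0.5612 -0.1601  0.0752] 5.51 [-0.1  0.7 -5.3] 0.0245 [2.000e-04 9.988e-01 4.810e-02 1.000e-04]
cam [ 0.555 -0.094  0.21 ]
wrench_head 0.7 [269. 253.] [ 0.5619 -0.1605  0.085 ]
handle_hinge 0.62 [257. 443.] [ 0.6926 -0.1782  0.013 ]
handle_hinge 0.55 [132. 252.] [ 0.5567 -0.1079  0.013 ]
0 0
5 233 267 [ 0.5509 -0.0574  0.0772] [ 0.5514 -0.0584  0.081 ]
45 234 267 [ 0.5524 -0.0708  0.0763] [ 0.5526 -0.0716  0.0812]
160 237 265 [ 0.5568 -0.1146  0.0789] [ 0.5568 -0.1146  0.0791]
200 225 281 [ 0.5588 -0.1273  0.0938] [ 0.558  -0.1271  0.0945]
215 225 284 [ 0.5598 -0.1316  0.0985] [ 0.5583 -0.1308  0.1011]
230 225 289 [ 0.5635 -0.142   0.086 ] [ 0.5589 -0.1363  0.1016]
[[ 0.5577 -0.1245  0.0795]
 [ 0.5578 -0.1257  0.0783]
 [ 0.5579 -0.1259  0.081 ]
 [ 0.5579 -0.1267  0.081 ]
 [ 0.5579 -0.1268  0.084 ]
 [ 0.558  -0.127   0.0865]
 [ 0.5579 -0.1268  0.0902]
 [ 0.558  -0.1271  0.0918]
 [ 0.558  -0.1271  0.0945]
 [ 0.558  -0.127   0.0974]
 [ 0.558  -0.1273  0.0993]
 [ 0.5581 -0.1279  0.0995]
 [ 0.5581 -0.1286  0.0996]
 [ 0.5582 -0.1296  0.0989]]
[ 0.5613 -0.1604  0.0759] 5.48
[ 0.5611 -0.1603  0.0757] 5.48
[ 0.561  -0.1602  0.0757] 5.48
[ 0.5609 -0.1601  0.0755] 5.49
244.54645948641652 235.45664543675764
```

View pics/s3.png

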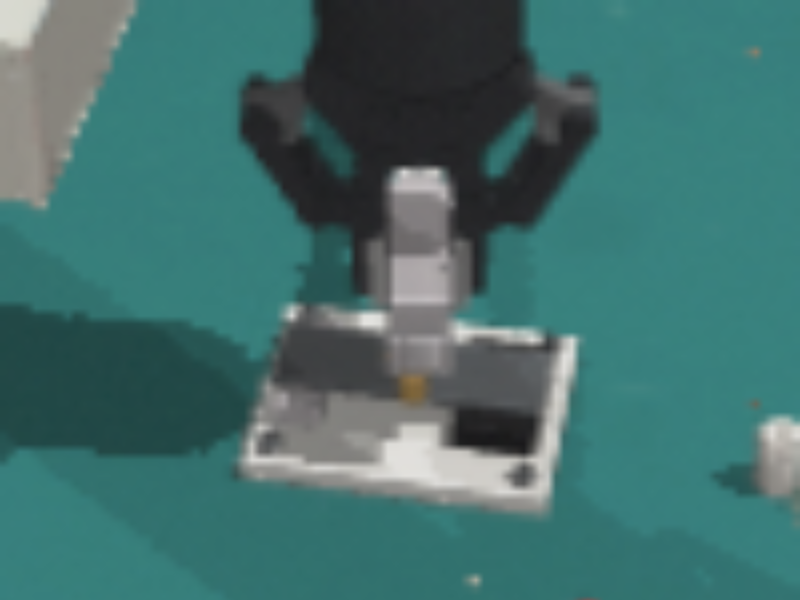

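The side crop shows the nut's end at about (413,388) just under the head (centre about column 420), roughly 2 mm too far in +x. That matches the wrist measurement, so I'll correct it.

{"name": "arm_command", "arguments": {"moves": [{"travel": [-0.2,0,0],"yaw": 0},{"travel": [0,0,0.5],"yaw": 0},{"travel": [0,0,0],"yaw": 0},{"travel": [0,0,0],"yaw": 0},{"travel": [0,0,0],"yaw": 0}]}}

```text
clock: 9.43
ee_pos: [0.5584, -0.16, 0.0701]
orientation: [-0.0, 0.999, 0.048, -0.0]
wrist_force: [-0.2, 0.7, -5.5]
grip_width: 0.0244
```

```bash
cat > e.py <<'E'
from h import *; from plan import theta
c=robot.capture("wrist"); P=cloud(c); np.save("P.npy",P); s=robot.state()
print(round(s["clock"],2),s["ee_pos"].round(4),round(theta(s),2),s["wrist_force"].round(1),s["torque"].round(2))
th=np.radians(theta(s)+90)
L=[]
for r in range(148,175,3):
    row=P[r]; z0=s["ee_pos"][2]; m=np.where(abs(row[225:290,2]-z0)<.008)[0]+225
    L.append((row[m.min()]+row[m.max()])/2)
L=np.array(L); f=np.median(P[194:202,251],0); d=np.array([np.cos(th),np.sin(th)])
n=np.array([-d[1],d[0]]); off=np.median((L[:,:2]-f[:2])@n)
front=f[:2]+n*off; print("front",front.round(4),"socket",(front-.0315*d).round(4),"top z",np.median(P[220:260,251,2]).round(4),"goal .5588 -.1583")
E
python3 e.py
```

```text
9.48 [ 0.5586 -0.16    0.0702] 5.5 [ 0.2 -0.3 -4.4] [-0.08  0.01  0.02]
front [ 0.5552 -0.1268] socket [ 0.5582 -0.1582] top z 0.0952 goal .5588 -.1583
```

{"name": "arm_command", "arguments": {"moves": [{"travel": [0.05,0,0.4],"yaw": 0},{"travel": [0,0,0.3],"yaw": 0},{"travel": [0,0,0.3],"yaw": 0},{"travel": [0,0,0.2],"yaw": 0},{"travel": [0,0,0],"yaw": 0}]}}

```text
clock: 9.9
ee_pos: [0.5586, -0.1598, 0.0575]
orientation: [-0.0, 0.999, 0.048, -0.001]
wrist_force: [0.2, 0.3, -4.1]
grip_width: 0.0244
```

{"name": "arm_command", "arguments": {"moves": [{"travel": [0,0,0.3],"yaw": 0},{"travel": [0,0,0.3],"yaw": 0},{"travel": [0,0,0.2],"yaw": 0},{"travel": [0,0,0.1],"yaw": 0},{"travel": [0,0,0],"yaw": 0}]}}

```text
clock: 10.32
ee_pos: [0.5588, -0.1599, 0.0489]
orientation: [-0.0, 0.999, 0.048, -0.0]
wrist_force: [0.7, 0.0, -4.1]
grip_width: 0.0246
```

```bash
python3 e.py
```

```text
10.37 [ 0.559  -0.16    0.0491] 5.5 [-0.  -0.1 -5.4] [-0.05 -0.03  0.02]
front [ 0.5556 -0.1267] socket [ 0.5586 -0.1581] top z 0.0738 goal .5588 -.1583
```

{"name": "arm_command", "arguments": {"moves": [{"travel": [0,0,0.1],"yaw": 0},{"travel": [0,0,0.1],"yaw": 0},{"travel": [0,0,0.05],"yaw": 0},{"travel": [0,0,0],"yaw": 0}]}}

```text
clock: 10.7
ee_pos: [0.5592, -0.16, 0.0467]
orientation: [0.0, 0.999, 0.048, 0.0]
wrist_force: [-0.8, 1.6, -4.5]
grip_width: 0.0244
```

```bash
python3 e.py
```

```text
10.75 [ 0.5591 -0.16    0.0468] 5.5 [ 0.7  0.4 -5.2] [-0.08 -0.04 -0.01]
front [ 0.556  -0.1269] socket [ 0.559  -0.1583] top z 0.0719 goal .5588 -.1583
```

{"name": "arm_command", "arguments": {"moves": [{"travel": [0,0,0.1],"yaw": 0},{"travel": [0,0,0.1],"yaw": 0},{"travel": [0,0,0],"yaw": 0}]}}

```text
clock: 11.0
ee_pos: [0.5594, -0.1601, 0.0465]
orientation: [0.0, 0.999, 0.048, 0.001]
wrist_force: [-4.1, 0.9, 7.3]
grip_width: 0.0245
```

```bash
python3 e.py
```

```text
11.05 [ 0.5594 -0.1601  0.0465] 5.5 [-4.2  0.9  6.9] [0.32 0.81 0.05]
front [ 0.5562 -0.1268] socket [ 0.5592 -0.1582] top z 0.0718 goal .5588 -.1583
```

Socket is fully seated: z stopped, contact force rose, and the top is at 0.0718 (expected 0.072). Now I'll release and rise.

{"name": "arm_command", "arguments": {"moves": [{"travel": [0,0,-0.2],"yaw": 0},{"travel": [0,0,0],"yaw": 0},{"travel": [0,0,0],"yaw": 0},{"travel": [0,0,0],"yaw": 0},{"travel": [0,0,-1],"yaw": 0},{"travel": [0,0,-3],"yaw": 0},{"travel": [0,0,-3],"yaw": 0},{"travel": [0,0,-3],"yaw": 0},{"travel": [0,0,0],"yaw": 0}], "claw": 4.5}}

```text
clock: 11.8
ee_pos: [0.563, -0.1615, 0.1541]
orientation: [0.002, 0.999, 0.048, 0.005]
wrist_force: [0.9, -0.8, 0.3]
grip_width: 0.0449
```

```bash
python3 w.py w4 .06 .52 .60 -.21 -.12 .065 .08 .50 .60 -.10 .1 .05 .065; python3 plan.py .549 -.004 .13 5.5 6
```

```text
11.8 [ 0.563  -0.1615  0.1541] 5.5 [ 0.9 -0.8  0.3] 0.0449 [0.0024 0.9988 0.048  0.0051]
cam [ 0.555 -0.095  0.288]
wrench_head 0.89 [197. 246.] [ 0.5604 -0.1596  0.06  ]
wrench_head 0.55 [217. 393.] [ 0.6724 -0.1651  0.06  ]
handle_hinge 0.63 [116. 245.] [ 0.5534 -0.1029  0.013 ]
0 3293 mean [ 0.5597 -0.1593  0.0714] rect [ 559.9 -161.3] [25.  70.1] 5.9 dir -84.5
1 2437 mean [ 0.5499 -0.0635  0.0536] rect [549.8 -64.2] [17.7 73.1] 5.8 dir -83.9
now [ 0.5582 -0.1596  0.1456] 5.5 [ 0.4 -0.1 -0.3]
[{"travel": [0.1, -2.6, 0.3], "yaw": 0.0}, {"travel": [0.1, -2.6, 0.2], "yaw": 0.0}, {"travel": [0.1, -2.6, 0.3], "yaw": 0.0}, {"travel": [0.1, -2.6, 0.2], "yaw": 0.0}, {"travel": [0.1, -2.6, 0.3], "yaw": 0.0}, {"travel": [0.1, -2.6, 0.3], "yaw": 0.0}]
end [ 0.5492 -0.0038  0.1296] 5.496979416250593
```

View pics/w4.png

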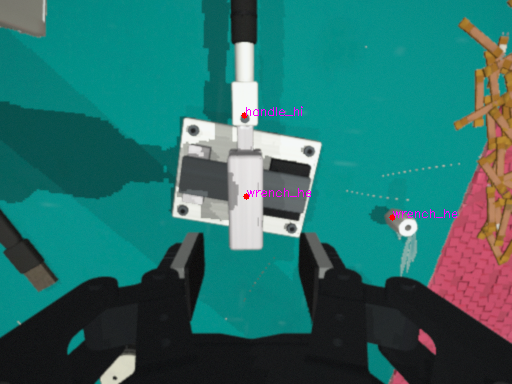

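The wrench stands free and level on the nut, head at px (246,197), handle straight up the image. Next I'll straddle the sleeve.

{"name": "arm_command", "arguments": {"moves": [{"travel": [0.1,-2.6,0],"yaw": 0},{"travel": [0.1,-2.6,0],"yaw": 0},{"travel": [0.1,-2.6,0],"yaw": 0},{"travel": [0.1,-2.6,0],"yaw": 0},{"travel": [0.1,-2.6,0],"yaw": 0},{"travel": [0.1,-2.6,0],"yaw": 0},{"travel": [0,0,1.5],"yaw": 0},{"travel": [0,0,1],"yaw": 0},{"travel": [0,0,0],"yaw": 0},{"travel": [0,0,0],"yaw": 0}], "claw": 3.5}}

```text
clock: 12.88
ee_pos: [0.5487, -0.0045, 0.1201]
orientation: [-0.0, 0.999, 0.048, -0.002]
wrist_force: [-0.6, 0.1, -0.5]
grip_width: 0.0351
```

```bash
python3 w.py w5 .06 .50 .60 -.08 .1 .05 .065; python3 plan.py .549 -.004 .042 5.5 6
```

```text
12.88 [ 0.5487 -0.0045  0.1201] 5.45 [-0.6  0.1 -0.5] 0.0351 [-2.000e-04  9.989e-01  4.760e-02 -2.000e-03]
cam [0.543 0.062 0.255]
handle_hinge 0.77 [330. 245.] [ 0.5544 -0.1272  0.013 ]
handle_grip 0.65 [204. 247.] [ 0.5455 -0.0118  0.013 ]
0 4722 mean [0.5435 0.     0.0539] rect [544.5 -11.3] [ 23.8 139.4] 6.0 dir -84.1
now [ 0.5507 -0.0048  0.1223] 5.44 [-0.6  0.1 -0. ]
[{"travel": [0.0, 0.0, 1.3], "yaw": 0.0}, {"travel": [-0.1, 0.0, 1.4], "yaw": 0.0}, {"travel": [0.0, 0.0, 1.3], "yaw": 0.0}, {"travel": [0.0, -0.1, 1.4], "yaw": 0.0}, {"travel": [0.0, 0.0, 1.3], "yaw": -0.1}, {"travel": [-0.1, 0.0, 1.3], "yaw": 0.0}]
end [ 0.5486 -0.004   0.0423] 5.5378215129529025
```

{"name": "arm_command", "arguments": {"moves": [{"travel": [-0.15,0,2],"yaw": 0},{"travel": [0,0,2],"yaw": 0},{"travel": [0,0,2],"yaw": 0},{"travel": [0,0,1.2],"yaw": 0},{"travel": [0,0,0.6],"yaw": 0},{"travel": [0,0,0],"yaw": 0},{"travel": [0,0,0],"yaw": 0}]}}

```text
clock: 13.72
ee_pos: [0.5491, -0.0045, 0.0443]
orientation: [0.0, 0.999, 0.048, 0.0]
wrist_force: [-0.1, 0.7, 0.1]
grip_width: 0.0354
```

```bash
cat > f.py <<'E'
from h import *; from plan import theta
N=np.array([.5595,-.1585])
c=robot.capture("wrist"); P=cloud(c); s=robot.state(); th=theta(s); a=np.radians(th)
e=s["ee_pos"]; R=np.hypot(*(e[:2]-N)); ph=np.degrees(np.arctan2(e[1]-N[1],e[0]-N[0]))
x=np.array([np.cos(a),np.sin(a)]); print("t",round(s["clock"],2),e.round(4),"th",round(th,2),"R",R.round(4),"phi-90",round(ph-90,2),"F",s["wrist_force"].round(1),"Ftan",round(-x@s["wrist_force"][:2],2))
E
python3 f.py
```

```text
t 13.77 [ 0.5496 -0.0046  0.0448] th 5.48 R 0.1543 phi-90 3.69 F [ 0.4 -0.1 -0.3] Ftan -0.4
```

{"name": "arm_command", "arguments": {"moves": [{"travel": [0.4,0,0],"yaw": 1.5},{"travel": [0.4,0.01,0],"yaw": 1.5},{"travel": [0.4,0,0],"yaw": 1.5},{"travel": [0.4,0.01,0],"yaw": 1.5},{"travel": [0,0,0],"yaw": 0}]}}

```text
clock: 14.18
ee_pos: [0.566, -0.0039, 0.0451]
orientation: [0.0, 1.0, -0.005, 0.001]
wrist_force: [-0.9, -0.3, -0.3]
grip_width: 0.0351
```

```bash
python3 f.py
```

```text
t 14.23 [ 0.5656 -0.0038  0.0449] th -0.47 R 0.1548 phi-90 -2.24 F [-0.9 -0.7 -0.2] Ftan 0.93
```

{"name": "arm_command", "arguments": {"moves": [{"travel": [0.4,0,0],"yaw": 1.5},{"travel": [0.4,0.01,0],"yaw": 1.5},{"travel": [0.4,0,0],"yaw": 1.5},{"travel": [0.4,0.01,0],"yaw": 1.5}]}}

```text
clock: 14.57
ee_pos: [0.5804, -0.0048, 0.0444]
orientation: [0.0, 0.998, -0.057, -0.0]
wrist_force: [-1.9, -0.2, -0.2]
grip_width: 0.0355
```

```bash
python3 f.py
```

```text
t 14.62 [ 0.5814 -0.005   0.0444] th -6.59 R 0.1551 phi-90 -8.12 F [-0.2 -0.6  0.9] Ftan 0.1
```

{"name": "arm_command", "arguments": {"moves": [{"travel": [0.4,0,0],"yaw": 1.5},{"travel": [0.4,0.01,0],"yaw": 1.5},{"travel": [0.4,0,0],"yaw": 1.5},{"travel": [0.4,0.01,0],"yaw": 1.5}]}}

```text
clock: 14.95
ee_pos: [0.5961, -0.0074, 0.0442]
orientation: [0.0, 0.994, -0.109, -0.0]
wrist_force: [-1.2, -1.7, 0.7]
grip_width: 0.0349
```

```bash
python3 f.py
```

```text
t 15.0 [ 0.597  -0.0076  0.0443] th -12.57 R 0.1555 phi-90 -13.95 F [ 0.3 -0.6  0.6] Ftan -0.39
```

{"name": "arm_command", "arguments": {"moves": [{"travel": [0.4,0,0],"yaw": 1.5},{"travel": [0.4,0.01,0],"yaw": 1.5},{"travel": [0.4,0,0],"yaw": 1.5},{"travel": [0.4,0.01,0],"yaw": 1.5}]}}

```text
clock: 15.33
ee_pos: [0.6114, -0.0115, 0.0441]
orientation: [0.0, 0.987, -0.161, -0.0]
wrist_force: [-1.2, -0.7, 0.6]
grip_width: 0.0351
```

```bash
cat >> f.py <<'E'
# angles of head block (top ~.072) and shaft/sleeve, from the wrist cloud
def ang(m):
    k=m.astype(np.uint8); n,L,S,_=cv2.connectedComponentsWithStats(k); 
    if n<2: return None
    i=1+S[1:,4].argmax(); p=P[L==i]; l=cv2.fitLine(p[:,:2].astype(np.float32),cv2.DIST_HUBER,0,.01,.01).ravel()
    return len(p),np.degrees(np.arctan(l[1]/l[0])).round(1)%180,p.mean(0).round(4)
d=P[...,:2]-N; r=np.hypot(*np.moveaxis(d,-1,0)); near=np.hypot(*np.moveaxis(P[...,:2]-e[:2],-1,0))
print("head",ang((r<.045)&(P[...,2]>.064)&(P[...,2]<.08)))
t=ang((r>.068)&(r<.20)&(P[...,2]>.047)&(P[...,2]<.062)); print("handle",t)
hg=N+.055*np.array([np.cos(np.radians(b)),np.sin(np.radians(b))]) if False else None
cv2.imwrite("pics/last.png",c["img"])
E
python3 f.py
```

```text
t 15.38 [ 0.6125 -0.0118  0.0441] th -18.6 R 0.1559 phi-90 -19.85 F [ 0.6 -1.1  0.3] Ftan -0.96
head None
handle (7115, np.float32(74.1), array([ 0.6046, -0.0018,  0.0525]))
```

View pics/last.png

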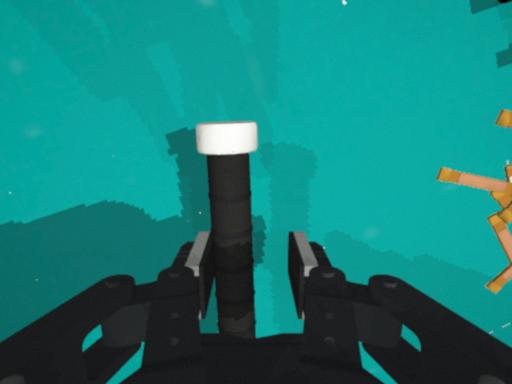

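The handle follows the left finger (sleeve at px (232,260) against the left pad), now at about 74°. I'll continue in short steps.

{"name": "arm_command", "arguments": {"moves": [{"travel": [0.4,0.02,0],"yaw": 1.5},{"travel": [0.4,0.02,0],"yaw": 1.5},{"travel": [0.4,0.02,0],"yaw": 1.5}]}}

```text
clock: 15.63
ee_pos: [0.623, -0.0161, 0.0438]
orientation: [-0.0, 0.98, -0.2, -0.0]
wrist_force: [-3.3, -1.5, 0.4]
grip_width: 0.035
```

```bash
python3 f.py
```

```text
t 15.68 [ 0.624  -0.0165  0.044 ] th -23.18 R 0.1559 phi-90 -24.44 F [-1.  -0.4  1. ] Ftan 0.74
head None
handle (6423, np.float32(69.2), array([ 0.6182, -0.0064,  0.0521]))
```

{"name": "arm_command", "arguments": {"moves": [{"travel": [0.4,0.02,0],"yaw": 1.5},{"travel": [0.4,0.02,0],"yaw": 1.5},{"travel": [0.4,0.02,0],"yaw": 1.5}]}}

```text
clock: 15.93
ee_pos: [0.6339, -0.0217, 0.0438]
orientation: [-0.0, 0.971, -0.239, -0.0]
wrist_force: [-0.8, 0.3, 1.1]
grip_width: 0.0349
```

```bash
python3 f.py
```

```text
t 15.98 [ 0.6348 -0.0221  0.0439] th -27.7 R 0.1558 phi-90 -28.9 F [-0.5 -0.5  0.7] Ftan 0.2
head None
handle (7087, np.float32(64.8), array([ 0.6287, -0.0109,  0.0523]))
```

{"name": "arm_command", "arguments": {"moves": [{"travel": [0.4,0.02,0],"yaw": 1.5},{"travel": [0.4,0.02,0],"yaw": 1.5},{"travel": [0.4,0.02,0],"yaw": 1.5}]}}

```text
clock: 16.23
ee_pos: [0.6437, -0.0277, 0.0437]
orientation: [-0.0, 0.961, -0.277, -0.0]
wrist_force: [-3.3, 1.3, 0.8]
grip_width: 0.035
```

```bash
python3 f.py
```

```text
t 16.28 [ 0.6441 -0.028   0.0436] th -32.2 R 0.1555 phi-90 -32.96 F [-2.2  2.9  0.5] Ftan 3.41
head None
handle (7099, np.float32(60.7), array([ 0.6391, -0.0165,  0.0522]))
```

{"name": "arm_command", "arguments": {"moves": [{"travel": [0.4,0.02,0],"yaw": 1.5},{"travel": [0.4,0.02,0],"yaw": 1.5}]}}

```text
clock: 16.45
ee_pos: [0.6486, -0.0314, 0.0431]
orientation: [-0.001, 0.954, -0.301, -0.002]
wrist_force: [-5.6, 4.4, 1.6]
grip_width: 0.0354
```

```bash
python3 f.py
```

```text
t 16.5 [ 0.6491 -0.0316  0.043 ] th -35.15 R 0.1553 phi-90 -35.22 F [-4.9  5.6  0.6] Ftan 7.23
head None
handle (6362, np.float32(58.5), array([ 0.6457, -0.0206,  0.0514]))
```

{"name": "arm_command", "arguments": {"moves": [{"travel": [0.4,0.02,0],"yaw": 1.5},{"travel": [0.4,0.02,0],"yaw": 1.5}]}}

```text
clock: 16.67
ee_pos: [0.654, -0.0354, 0.0427]
orientation: [-0.001, 0.945, -0.326, -0.003]
wrist_force: [-5.6, 7.1, 1.0]
grip_width: 0.0351
```

```bash
python3 f.py
```

```text
t 16.72 [ 0.6548 -0.036   0.0428] th -38.13 R 0.1552 phi-90 -37.88 F [-5.   4.7  0.9] Ftan 6.83
head None
handle (6948, np.float32(56.1), array([ 0.6504, -0.0237,  0.0514]))
```

{"name": "arm_command", "arguments": {"moves": [{"travel": [0.4,0.02,0],"yaw": 2},{"travel": [0.4,0.02,0],"yaw": 2}]}}

```text
clock: 16.88
ee_pos: [0.6599, -0.0406, 0.0426]
orientation: [-0.001, 0.933, -0.359, -0.003]
wrist_force: [-6.3, 7.1, 1.3]
grip_width: 0.0351
```

```bash
python3 f.py
```

```text
t 16.93 [ 0.6606 -0.0412  0.0427] th -42.16 R 0.1549 phi-90 -40.78 F [-4.2  5.8  1.2] Ftan 6.98
head None
handle (6279, np.float32(50.7), array([ 0.6581, -0.0294,  0.051 ]))
```

```bash
cat > g.py <<'E'
from h import *
N=np.array([.5595,-.1585])
for cam in("side","scene"):
    c=robot.capture(cam); P=cloud(c); r=np.hypot(P[...,0]-N[0],P[...,1]-N[1])
    for n,m in (("head",(r<.05)&(P[...,2]>.062)&(P[...,2]<.08)),("handle",(r>.07)&(r<.3)&(P[...,2]>.042)&(P[...,2]<.062)&(P[...,0]<.8)&(P[...,1]>-.15))):
        L=cv2.connectedComponentsWithStats(m.astype(np.uint8)); 
        if L[0]<2: continue
        p=P[L[1]==1+L[2][1:,4].argmax()]
        q=cv2.minAreaRect((p[:,:2]*1000).astype(np.float32)); l=cv2.fitLine(p[:,:2].astype(np.float32),cv2.DIST_HUBER,0,.01,.01).ravel()
        print(cam,n,len(p),np.degrees(np.arctan(l[1]/l[0])).round(1)%180,np.round(q[0],1),np.round(q[1],1),round(q[2],1),"z",np.percentile(p[:,2],[10,50,90]).round(4))
E
python3 g.py
```

```text
side head 168 56.3 [ 560.5 -164. ] [72.  26.4] 58.0 z [0.0655 0.0718 0.074 ]
side handle 211 48.5 [379.3  -4.1] [193.9  90.7] 48.5 z [0.0445 0.0524 0.0599]
scene head 150 57.3 [ 554.4 -168.7] [72.3 26. ] 57.4 z [0.0667 0.0705 0.073 ]
scene handle 171 174.7 [335.4 -55. ] [ 10.  111.3] 85.3 z [0.0435 0.052  0.0596]
```

{"name": "arm_command", "arguments": {"moves": [{"travel": [0.4,0.02,0],"yaw": 2.2},{"travel": [0.4,0.02,0],"yaw": 2.2}]}}

```text
clock: 17.2
ee_pos: [0.6653, -0.0463, 0.0425]
orientation: [-0.001, 0.919, -0.394, -0.003]
wrist_force: [-6.7, 5.4, 1.3]
grip_width: 0.0352
```

```bash
python3 f.py; python3 g.py
```

```text
t 17.25 [ 0.666  -0.047   0.0426] th -46.58 R 0.1542 phi-90 -43.7 F [-5.1  5.7  0.2] Ftan 7.66
head None
handle (6277, np.float32(46.6), array([ 0.6645, -0.0348,  0.0509]))
side head 177 55.9 [ 561.8 -163.3] [74.2 26.3] 55.4 z [0.0647 0.0717 0.0741]
side handle 218 48.7 [380.8  -3.3] [193.4  92.6] 49.4 z [0.0437 0.0518 0.0607]
scene head 149 56.6 [ 555.3 -167.4] [75.7 25.3] 57.4 z [0.0668 0.0703 0.0736]
scene handle 172 45.5 [647.7 -44.3] [146.5  32.5] 44.6 z [0.0458 0.0499 0.0545]
```

{"name": "arm_command", "arguments": {"moves": [{"travel": [0.3,0.02,0],"yaw": 1.6},{"travel": [0,0,0],"yaw": 0}]}}

```text
clock: 17.52
ee_pos: [0.6677, -0.0491, 0.0425]
orientation: [-0.001, 0.913, -0.407, -0.003]
wrist_force: [-4.9, 5.4, -0.1]
grip_width: 0.0349
```

```bash
python3 f.py; python3 g.py | grep head
```

```text
t 17.57 [ 0.6676 -0.049   0.0425] th -47.99 R 0.1539 phi-90 -44.62 F [-5.8  6.1  0.1] Ftan 8.46
head None
handle (6314, np.float32(44.2), array([ 0.6673, -0.0374,  0.0509]))
side head 166 56.7 [ 560.9 -164.2] [72.3 26.1] 56.9 z [0.0673 0.0716 0.0742]
scene head 145 57.4 [ 556.1 -166.2] [76.5 25.4] 57.6 z [0.0669 0.0708 0.0738]
```

Head at 57°, handle at 44°: the hinge is bent about 0.22 rad at a steady 8.5 N, so it has broken over short of the stop. Backing off now.

{"name": "arm_command", "arguments": {"moves": [{"travel": [-0.4,0.02,0],"yaw": -2},{"travel": [-0.4,0.02,0],"yaw": -2},{"travel": [-0.4,0.02,0],"yaw": -2},{"travel": [-0.4,0.02,0],"yaw": -2},{"travel": [-0.4,0.02,0],"yaw": -1.5},{"travel": [-0.4,0.02,0],"yaw": -1.5},{"travel": [-0.4,0.02,0],"yaw": -1.5},{"travel": [-0.4,0.02,0],"yaw": -1},{"travel": [0,0,0],"yaw": 0}]}}

```text
clock: 18.42
ee_pos: [0.6439, -0.0293, 0.0434]
orientation: [-0.001, 0.955, -0.296, -0.001]
wrist_force: [-1.6, 4.2, 1.7]
grip_width: 0.035
```

```bash
python3 f.py; python3 g.py
```

```text
t 18.47 [ 0.6442 -0.0295  0.0435] th -34.48 R 0.1544 phi-90 -33.29 F [-2.   4.6  0.6] Ftan 4.2
head None
handle (7157, np.float32(59.8), array([ 0.6402, -0.0176,  0.052 ]))
side head 166 59.5 [ 561.4 -163.6] [72.2 25.2] 62.1 z [0.0656 0.0717 0.0744]
side handle 209 47.0 [379.5  -2.3] [192.6  90.6] 48.7 z [0.0441 0.0517 0.06  ]
scene head 154 59.8 [ 555.2 -167.3] [71.6 25.1] 60.3 z [0.0662 0.0703 0.0736]
scene handle 175 174.9 [334.7 -54.5] [ 11.9 109.9] 85.2 z [0.0441 0.052  0.06  ]
```

View pics/last.png

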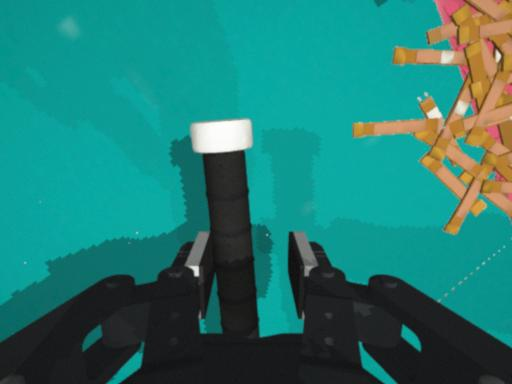

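The sleeve is still lightly on the left pad (stud unwinding, 4 N) and the handle is straight again. I'll back off a little more.

{"name": "arm_command", "arguments": {"moves": [{"travel": [-0.3,0,0],"yaw": -1},{"travel": [-0.3,0,0],"yaw": -1},{"travel": [-0.3,0,0],"yaw": 0},{"travel": [-0.3,0,0],"yaw": 0},{"travel": [-0.2,0,0],"yaw": 0},{"travel": [0,0,0],"yaw": 0}]}}

```text
clock: 19.07
ee_pos: [0.6332, -0.0238, 0.044]
orientation: [0.0, 0.96, -0.28, 0.0]
wrist_force: [0.3, 0.3, 0.6]
grip_width: 0.0348
```

```bash
python3 f.py; python3 g.py|grep head; cp pics/last.png pics/l2.png
```

```text
t 19.12 [ 0.6334 -0.0238  0.044 ] th -32.52 R 0.1536 phi-90 -28.76 F [-0.9 -0.9  0.7] Ftan 0.26
head None
handle (6808, np.float32(62.8), array([ 0.6338, -0.0145,  0.0527]))
side head 167 60.0 [ 561.2 -163.7] [71.1 24.6] 62.2 z [0.0657 0.072  0.0738]
scene head 154 62.3 [ 555.1 -167.4] [73.9 25.5] 62.5 z [0.0648 0.07   0.0736]
```

View pics/l2.png

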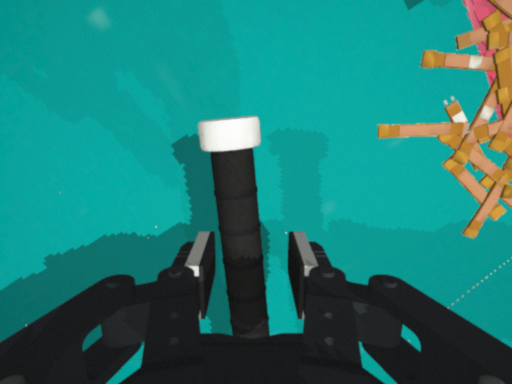

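The sleeve is now free of both pads (gaps left and right of it). Rising straight up.

{"name": "arm_command", "arguments": {"moves": [{"travel": [-0.3,0,0],"yaw": 0},{"travel": [0,0,-1],"yaw": 0},{"travel": [0,0,-3],"yaw": 0},{"travel": [0,0,-4],"yaw": 0},{"travel": [0,0,-4],"yaw": 0},{"travel": [0,4,0],"yaw": 0},{"travel": [0,4,0],"yaw": 0},{"travel": [0,0,0],"yaw": 0},{"travel": [0,0,0],"yaw": 0}]}}

```text
clock: 19.97
ee_pos: [0.5869, -0.0909, 0.1649]
orientation: [-0.0, 0.96, -0.281, 0.0]
wrist_force: [0.2, -0.2, 0.1]
grip_width: 0.0351
```

```bash
python3 f.py; python3 g.py|grep head
python3 - <<'E'
from h import *
c=robot.capture("side")
for t in("parts_bin_2","speaker_1","driver_1","spacer_2"):
    for d in robot.mark_of("side",t)[:1]: print(t,px2w(c,*d["point"],z=0).round(3))
E
cp pics/last.png pics/fin.png
```

```text
t 20.02 [ 0.5876 -0.0899  0.1645] th -32.59 R 0.0741 phi-90 -22.23 F [ 0.4  1.  -0.3] Ftan 0.24
head (2471, np.float32(62.6), array([ 0.5596, -0.1593,  0.0713]))
handle (3984, np.float32(62.8), array([ 0.6234, -0.0339,  0.0526]))
side head 164 60.5 [ 560.8 -163.5] [71.1 24.5] 62.3 z [0.0661 0.0719 0.074 ]
scene head 155 62.5 [ 555.8 -166.7] [76.4 25.6] 62.3 z [0.0658 0.0703 0.0734]
parts_bin_2 [0.624 0.423 0.   ]
speaker_1 [ 0.462 -0.357  0.   ]
driver_1 [ 0.66 -0.32  0.  ]
spacer_2 [ 0.706 -0.178  0.   ]
```

View pics/fin.png

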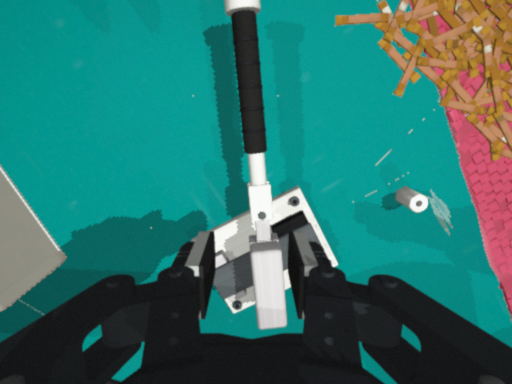

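The picture shows the handle straight in line with the head (pin at (262,215), head at (268,285)) and the robot clear of it. I'll hand in.

```bash
python3 -c "
from bench import robot
print(robot.job_done())"
```

```text
the job is handed in; nothing more can be done
None
```

The wing nut is tightened and the wrench is left sitting on it with the handle straight. I handed the job in at about 20 s of the 64 s allowed.

- **Fitting:** I carried the wrench by its head and lowered the socket onto the nut until it bottomed. Its travel stopped, the contact force rose, and the head top read 71.8 mm against 72 mm expected.
- **Tightening:** I swung the handle clockwise with one finger against the sleeve. It ran freely for about 0.6 rad, then the force climbed to a plateau of roughly 7–9.5 N. I stopped with the hinge bent about 0.22 rad by camera, short of the 0.35 end stop.
- **Release:** I backed off until the force was zero and raised the gripper clear.

**Last checks:**
- The head is at 62.6° and the handle at 62.8°, so the handle is straight.
- The head top is at about 71–72 mm, unchanged within measurement noise, so the wrench is level and fully down.
- The wrist force is about zero and the gripper touches nothing.
- The loudspeaker, screwdriver and spacer read within about 6 mm of where they started.

**One check disagreed:** the network's mark for the parts bin moved about 3 cm between the first and last looks. The arm never went near the bin, so I took this as a detection error and did not check further.

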